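Clip the large scoop onto the snap hook

TASK

Put the larger of the two steel measuring scoops back on the snap hook of the stand: push the round eye at the end of its handle down over the hook's nose, against the sprung wire gate, until it has passed inside and the gate has snapped shut above it. Let go so that the scoop hangs from the hook at rest, and leave the small scoop where it lies.

Things in the scene. Friction and masses are not known exactly. Their poses are not given: they have to be found in the camera images.
- large_scoop: The larger steel scoop, loose, lying level on its flat cup, about 70 g. Cup 50 mm across, 26 mm high; straight handle 12 mm wide, 8 mm thick, mid height 20 mm above the table, from 23 to 113 mm from the cup's axis; then the eye. 176 mm long in all. Origin: centre of the cup's underside; x points along the handle to the eye, z out of the cup's mouth.
- large_eye (a point): Centre of the round eye of the large scoop, at (130, 0, 20) mm in the scoop's frame. The eye is a flat ring of 5 mm wire, 32 mm inside and 42 mm outside, lying in the plane of the handle (level while the scoop lies).
- small_scoop: The smaller steel scoop, loose, to be left alone: cup 30 mm across and 20 mm high, the same shape of handle (12 mm wide, mid height 14 mm) and eye, 136 mm long in all. Origin: centre of the cup's underside; x along the handle to the eye.
- hook_stand: Fixed steel stand: round foot 100 mm across, 12 mm post, and at 255 mm height an arm along the stand's -x (roughly towards the robot) ending in a snap hook: a U of 7 mm bar, open upward, in the stand's xz plane. Shank at x = -50 mm, free nose at x = -86 mm, 29 mm clear between them. Origin: underside of the foot on the post's axis; z up. A thin rack leg 540 mm high is at x 0.57, y 0.0 m.
- nose_tip (a point): Top of the hook's free nose, at (-86, 0, 262) mm in the stand's frame. With the scoop held level, its eye pointing along the stand's +x and centred over the nose, moving straight down takes the nose into the eye's hole, and the eye's far rim presses on the middle of the gate.
- hook_seat (a point): Lowest point of the inside of the hook, where the eye's rim comes to rest, at (-68, 0, 190) mm in the stand's frame. Let go inside the hook, the scoop drops and swings to hang below it, clear of the table, its handle leaning on the stand's rubber rest bar (60 mm wide, 110 mm high, 72 mm out from the post); it settles within about 5 s.
- gate (a joint): Wire gate closing the top of the U: 32 mm long, hinged on the shank at 255 mm height, level to the nose. Angle in rad: 0 closed (sprung shut, cannot open upward), growing as it is pushed down and inward, 1.5 fully open. It takes 1 to 4 N at the eye's rim; the rim is past it and the gate snaps back some 45 mm below its closed height.

How it is judged:
On the way:
1. the large scoop pushes the sprung gate open (value of joint gate above 0.5 rad and contact force between large_scoop and hook_stand above 0.2 N), for 0.04 s.
At the end, for the whole second after the job is handed in: The large scoop hangs from the hook with its eye up: eye centre within 28 mm of the hook's seat, handle within 0.5 rad of vertical, moving slower than 0.1 m/s; the gate is shut above it (under 0.15 rad); the small scoop is within 30 mm of where it was (distance between large_eye and hook_seat below 0.028 m and value of joint gate below 0.15 rad and angle between large_scoop's own x axis and vertical below 0.5 rad and linear speed of large_scoop below 0.1 m/s and distance of small_scoop from where it was at the start of the episode below 0.03 m); the robot touches nothing.
It fails at once if the small scoop is moved by more than 30 mm (distance of small_scoop from where it was at the start of the episode above 0.03 m).
It also fails if it takes over 58 s, if anything falls off the work surface, if the arm or the gripper's body presses on something with over 40 N, if the wrist force passes 120 N, or if a joint passes its speed limit or range.

ROBOT

A 7-joint arm with a two-finger parallel gripper is mounted at the origin on a cart in front of the work surface, level with it; the furniture and walls round the work are solid. World frame = base frame: x ahead of the robot, y to its left, z up, the work surface at z = 0. Lengths are in m, angles in rad, forces in N, time in s.
With the tool pointing down it reaches from about 0.425 to 0.875 m from the base axis. Payload 4.7 kg.
Tool frame: the origin (TCP) lies at the very end of the fingers, on their centre line; the grasp point (between the pads) lies 19 mm behind it; z points along the fingers, y is the line along which they close (so a half turn about z gives the same grasp; the last joint's range is limited). The gripper opens to 87 mm and grips with 3 to 60 N. Pads are 19 mm wide; open, the fingers measure 117 mm over their backs; the gripper's body (75 mm by 190 mm) begins 51 mm behind the grasp point.
Start: joints at [1.318, 0.321, -0.07, 1.45, 0.023, 1.371, -0.057], TCP at [0.171, -0.627, 0.223] pointing down, gripper open.
Joint ranges: [-2.86, 2.86], [-0.3, 2.09], [-1.38, 1.24], [0.06, 2.45], [-1.56, 4.7], [0.09, 2.05], [-2.69, 2.69]. Speed limits (rad/s): [2.57, 2.57, 3.14, 3.14, 3.14, 3.14, 3.14].

INTERFACE

Orientations are given as a rotation vector (axis times angle).
In Python, from bench import ctrl, vision gives the robot as it stands.
- The arm moves only by the tool jog_arm, never from a script. Its argument "increments" is a list of rows, each an object of numbers: "tx", "ty", "tz": the shift along the tool's x, y, z in mm; "wx", "wy", "wz": the turn, a rotation vector about the tool's x, y, z in rad; "gripper": the opening, from 0 (shut) to 1 (fully open). In form: [{"tx": .., "ty": .., "tz": .., "wx": .., "wy": .., "wz": .., "gripper": ..}, ...]. A call has exactly 5 rows; each row is the pose to reach, as a shift and turn from the pose commanded when the call began, along the tool's axes at that moment; what a row does not reach only later rows make up. A row lasts 1/12 s, in which the tool goes at most 41.7 mm and 7.16 degrees, less where a joint would pass 70% of its speed; a pose out of reach is approached as far as the arm can. A call with a gripper value outside its range is refused whole. The fingers move at their own pace and stop on an object; "grip_force" is the grip in N (left out, the last holds). Time passes only in rows, so rows that repeat a pose let the fingers close, or fill a call up. It gives the time, the measured TCP pose, the force, the opening and the grip force at its end, in the units of the state.
- ctrl.get_state(): the state, without advancing time (a new reading comes with each control period).
- vision.get_image(name): name is "scene" or "top"; returns a dict with "color" (420x560x3 uint8, blue, green, red), "fx", "fy", "cx", "cy" (pixels), "extrinsics" (4x4, takes a point from world to camera coordinates). Camera axes: x right, y down, z forward; pixel columns grow to the right and rows downward; lengths in m; the calibration is good to about 2 mm. A picture is of the moment at which its call begins. There is no depth.
- ctrl.close_job(): hands the job in; it is judged then, once.
Trained networks look in the newest picture that a camera, given by its name, has taken for a name from the list of things; names that differ only in an ending like _2 or _b are one class to them, and where a whole thing is asked for, a point or a joint stands for the part that bears it (a point fixed in the world has none). Each returns a list of dicts, best first, with "conf" (0 to 1); they miss things now and then, are a little off and sometimes report something else, mostly with a low value. They report only what shows in the picture. A call takes as long as a camera call.
- vision.spot_in(camera, thing): "bbox" ([left, top, right, bottom] in pixels, round what is visible of it).
The state is a dict: "time": time; "joint_positions": joint angles; "qd": joint speeds; "joint_torque": joint torques, N m; "position": TCP position; "tool_rot": TCP orientation; "ft_force": force on the tool from outside, world axes, zero at the start; "torque": the same for the moment, N m; "grip_width": opening from 0.0 (shut) to 1.0 (fully open); "grip_force": force on a finger pad.
Only numpy, scipy, OpenCV 4.12 (cv2) and the standard library are available. Lean on these libraries where they do the work, as an engineer would, in place of code of your own. Each camera call takes 0.05 s, during which the arm holds its last target. There are 200 camera calls.

## Working session

There is one attempt and no reset: what is moved stays moved. The work goes in short steps, Python scripts to look and compute and a tool call to move; the robot and the scene stay as the last step left them, time stands still between calls to the robot, and variables do not carry over. Pictures are saved under pics/ and viewed, at most 10 in all, crops included, and the job is handed in when it is done.

Besides the shell and the picture viewer there is one more tool, called after "Call:" as a command line: name --argument value ..., lists and objects as JSON in quotes. jog_arm: Moves the arm, as the interface text tells. Its arguments: {"type":"object","properties":{"increments":{"type":"array"},"grip_force":{"type":"number"}},"required":["increments"]}

```bash
mkdir -p pics
cat > h.py <<'E'
import numpy as np, cv2
from bench import ctrl, vision
def img(n,name):
    d=vision.get_image(n); cv2.imwrite('pics/'+name,d['color']); return d
def ray(d,u,v):
    E=np.array(d['extrinsics']);R=E[:3,:3];t=E[:3,3]
    return -R.T@t, R.T@np.array([(u-d['cx'])/d['fx'],(v-d['cy'])/d['fy'],1])
def atz(d,u,v,z):
    o,r=ray(d,u,v); return o+r*(z-o[2])/r[2]
def proj(d,p):
    E=np.array(d['extrinsics']);c=E[:3,:3]@np.array(p)+E[:3,3]
    return np.array([d['fx']*c[0]/c[2]+d['cx'],d['fy']*c[1]/c[2]+d['cy']])
E
python3 - <<'E'
from h import *
for n in('top','scene'):
    d=img(n,n+'1.png')
    print(n,d['fx'],np.round(ray(d,280,210),3))
    for t in('large_scoop','small_scoop','hook_stand','large_eye','nose_tip','gate'):
        try: print(t,[(np.round(r['bbox']),round(r['conf'],2)) for r in vision.spot_in(n,t)])
        except Exception as e: print(t,e)
print(ctrl.get_state())
E
```

```text
top 518.8563552993418 [[ 0.366 -0.189  1.216]
 [ 0.165 -0.016 -0.986]]
large_scoop [(array([230., 218., 257., 296.]), 0.95)]
small_scoop [(array([290., 239., 308., 284.]), 0.69)]
hook_stand [(array([253., 129., 290., 187.]), 0.97)]
large_eye [(array([233., 230., 257., 295.]), 0.92)]
nose_tip [(array([250., 132., 296., 188.]), 0.59)]
gate []
scene 413.2631795634389 [[ 0.065  0.203  0.774]
 [ 0.53  -0.466 -0.709]]
large_scoop [(array([256., 275., 306., 320.]), 0.68), (array([221., 136., 263., 243.]), 0.22)]
small_scoop [(array([287., 249., 334., 279.]), 0.63)]
hook_stand [(array([219., 135., 264., 239.]), 0.69)]
large_eye [(array([255., 275., 309., 322.]), 0.58)]
nose_tip [(array([222., 139., 268., 238.]), 0.63), (array([256., 276., 302., 322.]), 0.43)]
gate [(array([244., 153., 254., 163.]), 0.46)]
{'time': 0.7, 'joint_positions': array([ 1.31807358,  0.32092691, -0.07010247,  1.45048558,  0.02261003,
        1.3707633 , -0.05692104]), 'qd': array([-0.00023136, -0.00039395, -0.00085108, -0.000835  , -0.0005899 ,
       -0.00019147,  0.00128915]), 'joint_torque': array([-5.11817016e-04, -4.90949571e+01, -4.03376659e-01, -3.12709272e+01,
       -6.38126861e-02,  3.34451697e-02,  2.62167470e-05]), 'position': array([ 0.17137005, -0.62704636,  0.22264131]), 'tool_rot': array([ 3.11346761e+00,  4.17857177e-01, -3.68625036e-05]), 'ft_force': array([0.54779815, 0.12765234, 0.10623918]), 'torque': array([ 0.03027225, -0.02140254,  0.00198369]), 'grip_force': 0.0, 'grip_width': 1.0006895618973226}
```

View pics/top1.png

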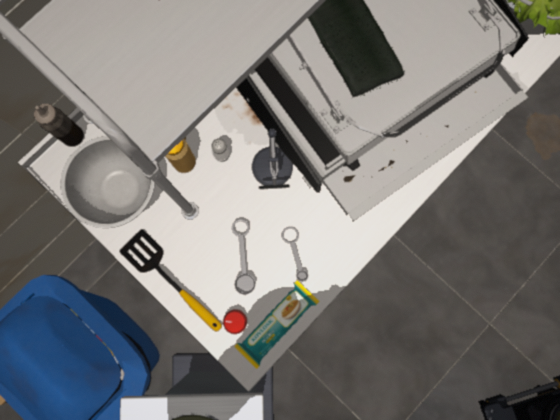

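View pics/scene1.png

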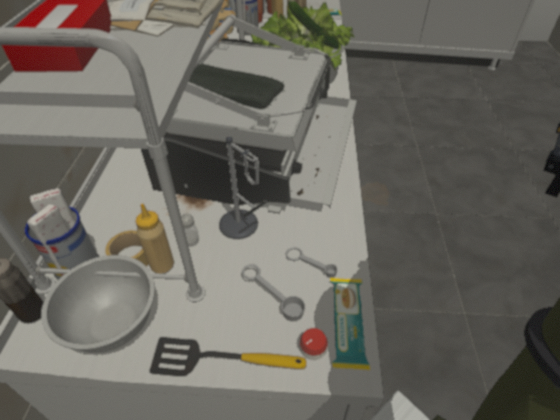

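Top view: large scoop cup at about (245,283), eye at (241,226); small scoop eye (291,234), cup (302,274); stand foot about (272,168). Next, enlarged crops.

Run:
```python
from h import *
a=img('top','t2.png');b=img('scene','s2.png')
A=cv2.resize(a['color'][120:310,215:325],None,fx=4,fy=4,interpolation=cv2.INTER_CUBIC)[:760]
B=cv2.resize(b['color'][125:325,210:345],None,fx=4,fy=4,interpolation=cv2.INTER_CUBIC)
A=cv2.resize(A,None,fx=.78,fy=.78);B=cv2.resize(B,None,fx=.74,fy=.74)
print(A.shape,B.shape)
H=np.zeros((600,800,3),np.uint8);H[:A.shape[0],:A.shape[1]]=A[:600];H[:B.shape[0],400:400+B.shape[1]]=B[:600,:400]
cv2.imwrite('pics/c2.png',H)
for p,z in(((245,283),.026),((241,226),.02),((302,274),.02),((291,234),.014),((272,168),0),((190,212),0)): print(p,atz(a,*p,z).round(3))
for p,z in(((291,307),.026),((250,272),.02),((238,224),0),((331,269),.02),((293,254),.014)): print(p,atz(b,*p,z).round(3))
```

```text
(593, 343, 3) (592, 400, 3)
(245, 283) [ 0.399 -0.125  0.026]
(241, 226) [ 0.53  -0.117  0.02 ]
(302, 274) [ 0.416 -0.255  0.02 ]
(291, 234) [ 0.51  -0.233  0.014]
(272, 168) [ 0.672 -0.192  0.   ]
(190, 212) [0.569 0.005 0.   ]
(291, 307) [ 0.396 -0.118  0.026]
(250, 272) [ 0.526 -0.112  0.02 ]
(238, 224) [ 0.677 -0.192  0.   ]
(331, 269) [ 0.411 -0.254  0.02 ]
(293, 254) [ 0.503 -0.223  0.014]
```

View pics/c2.png

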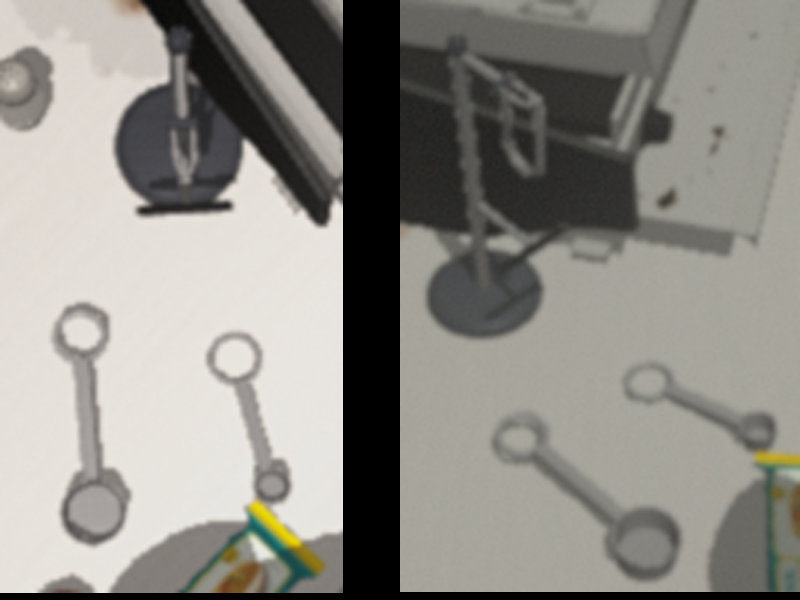

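```bash
cat > fit.py <<'E'
from h import *
from scipy.optimize import least_squares
def W(q,p): c,s=np.cos(q[2]),np.sin(q[2]); return [q[0]+c*p[0]-s*p[1],q[1]+s*p[0]+c*p[1],p[2]]
if __name__=='__main__':
    D={n:vision.get_image(n) for n in('top','scene')}
    def fit(obs,q0):
        f=lambda q:np.concatenate([proj(D[n],W(q,np.array(p)/1e3))-uv for n,p,uv in obs])
        r=least_squares(f,q0,loss='soft_l1');print(r.x.round(4));print(f(r.x).reshape(-1,2).round(1).tolist());return r.x
    q=fit([('top',(0,0,0),(272.4,166.5)),('top',(-72,30,110),(259.2,187.3)),('top',(-72,-30,110),(289.4,186)),('top',(0,0,258),(272,133.5)),
     ('scene',(0,0,0),(238.7,224)),('scene',(-86,0,262),(257.6,157.8)),('scene',(-68,0,184),(255.3,183.1)),('scene',(-72,30,110),(239.4,231.8)),('scene',(-72,-30,110),(264.7,203))],[.675,-.192,0])
    print('nose',W(q,[-.086,0,.262]),'top px of nose',proj(D['top'],W(q,[-.086,0,.262])),'scene gate hinge',proj(D['scene'],W(q,[-.05,0,.255])))
    s=fit([('top',(0,0,26),(245.1,283.5)),('top',(130,0,20),(241.3,226.4)),('scene',(0,0,26),(290.8,307.5)),('scene',(130,0,20),(250.3,272.5))],[.4,-.12,.05])
    for k in(65,130): print(k,W(s,[k/1e3,0,.02]))
E
python3 fit.py
```

```text
[ 0.6745 -0.1928  0.024 ]
[[-0.0, 0.6], [0.8, 0.0], [-1.9, 0.1], [0.1, 0.4], [0.1, 0.3], [-1.4, 0.2], [-2.9, -0.1], [5.5, -17.0], [0.3, -1.0]]
nose [np.float64(0.5885500359283722), np.float64(-0.19485415230766895), 0.262] top px of nose [274.10717892 177.11582207] scene gate hinge [244.94927182 152.77372129]
[ 0.3976 -0.1198  0.035 ]
[[-2.3, -0.0], [-1.0, 0.8], [0.5, -1.5], [0.3, -1.6]]
65 [np.float64(0.4625234485154452), np.float64(-0.11748754895091348), 0.02]
130 [np.float64(0.5274835795713757), np.float64(-0.11521128596164043), 0.02]
```

Call:
jog_arm --increments '[{"tx": 28,"ty": -28,"gripper": 1},{"tx": 56,"ty": -56,"gripper": 1},{"tx": 84,"ty": -84,"gripper": 1},{"tx": 112,"ty": -112,"gripper": 1},{"tx": 138,"ty": -138,"gripper": 1}]' --grip_force 60

```text
validation failed for argument at $.in...
```

Call:
jog_arm --increments '[{"tx": 28,"ty": -28,"gripper": 1},{"tx": 56,"ty": -56,"gripper": 1},{"tx": 84,"ty": -84,"gripper": 1},{"tx": 112,"ty": -112,"gripper": 1},{"tx": 138,"ty": -138,"gripper": 1}]'

```text
validation failed for argument at $.in...
```

Call:
jog_arm --increments '[{"tx": 28,"ty": -28,"tz": 0,"wx": 0,"wy": 0,"wz": 0,"gripper": 1},{"tx": 56,"ty": -56,"tz": 0,"wx": 0,"wy": 0,"wz": 0,"gripper": 1},{"tx": 84,"ty": -84,"tz": 0,"wx": 0,"wy": 0,"wz": 0,"gripper": 1},{"tx": 112,"ty": -112,"tz": 0,"wx": 0,"wy": 0,"wz": 0,"gripper": 1},{"tx": 138,"ty": -138,"tz": 0,"wx": 0,"wy": 0,"wz": 0,"gripper": 1}]' --grip_force 60

```text
time: 1.32
position: [0.2691, -0.4554, 0.2227]
tool_rot: [3.113, 0.419, 0.0]
ft_force: [1.8, -0.1, 0.3]
grip_width: 1.001
grip_force: 0.0
```

Call:
jog_arm --increments '[{"tx": 28,"ty": -28,"tz": 0,"wx": 0,"wy": 0,"wz": 0.05,"gripper": 1},{"tx": 56,"ty": -56,"tz": 0,"wx": 0,"wy": 0,"wz": 0.1,"gripper": 1},{"tx": 84,"ty": -84,"tz": 0,"wx": 0,"wy": 0,"wz": 0.15,"gripper": 1},{"tx": 112,"ty": -112,"tz": 0,"wx": 0,"wy": 0,"wz": 0.2,"gripper": 1},{"tx": 138,"ty": -138,"tz": 0,"wx": 0,"wy": 0,"wz": 0.217,"gripper": 1}]'

```text
time: 1.73
position: [0.3657, -0.2858, 0.223]
tool_rot: [3.14, 0.076, 0.001]
ft_force: [1.0, -1.1, 0.4]
grip_width: 1.001
grip_force: 0.0
```

Call:
jog_arm --increments '[{"tx": 22,"ty": -34,"tz": 5,"wx": 0,"wy": 0,"wz": 0,"gripper": 1},{"tx": 44,"ty": -68,"tz": 15,"wx": 0,"wy": 0,"wz": 0,"gripper": 1},{"tx": 66,"ty": -102,"tz": 25,"wx": 0,"wy": 0,"wz": 0,"gripper": 1},{"tx": 88,"ty": -135,"tz": 40,"wx": 0,"wy": 0,"wz": 0,"gripper": 1},{"tx": 105,"ty": -163,"tz": 60,"wx": 0,"wy": 0,"wz": 0,"gripper": 1}]'

```text
time: 2.15
position: [0.4639, -0.1177, 0.1637]
tool_rot: [3.139, 0.08, 0.007]
ft_force: [1.2, -0.9, -1.1]
grip_width: 0.998
grip_force: 0.0
```

Call:
jog_arm --increments '[{"tx": 0,"ty": 0,"tz": 20,"wx": 0,"wy": 0,"wz": 0,"gripper": 1},{"tx": 0,"ty": 0,"tz": 45,"wx": 0,"wy": 0,"wz": 0,"gripper": 1},{"tx": 0,"ty": 0,"tz": 70,"wx": 0,"wy": 0,"wz": 0,"gripper": 1},{"tx": 0,"ty": 0,"tz": 90,"wx": 0,"wy": 0,"wz": 0,"gripper": 1},{"tx": 0,"ty": 0,"tz": 100,"wx": 0,"wy": 0,"wz": 0,"gripper": 1}]'

```text
time: 2.57
position: [0.4599, -0.1195, 0.0602]
tool_rot: [-3.139, -0.079, 0.005]
ft_force: [0.2, 0.2, -0.2]
grip_width: 0.998
grip_force: 0.0
```

Run:
```python
from h import *
a=img('top','t3.png');b=img('scene','s3.png')
A=cv2.resize(a['color'][200:310,190:325],None,fx=3,fy=3,interpolation=cv2.INTER_CUBIC)
B=cv2.resize(b['color'][225:335,210:345],None,fx=3,fy=3,interpolation=cv2.INTER_CUBIC)
cv2.imwrite('pics/c3.png',np.hstack([A[:,:400],B[:,:400]]))
s=ctrl.get_state();print(s['position'],s['tool_rot'],proj(a,s['position']),proj(b,s['position']))
```

```text
[ 0.46020945 -0.11960215  0.06111858] [-3.13909896 -0.07835789  0.00493284] [241.44183158 254.66557791] [271.2974919  277.47207466]
```

View pics/c3.png

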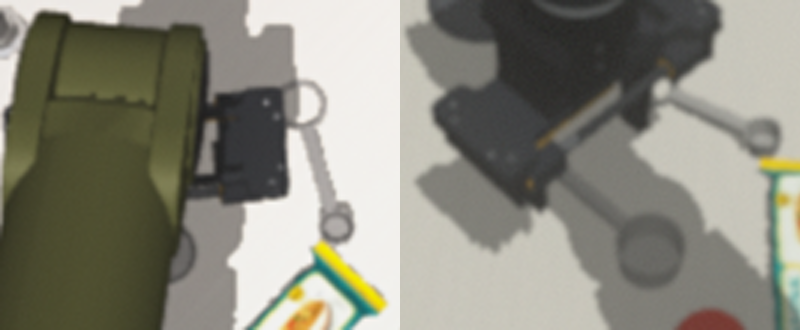

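Gripper straddles the large handle (scene crop: handle emerges between fingers around (575,175)), and the small scoop is clear. Descend and grip.

Call:
jog_arm --increments '[{"tx": 2,"ty": -1,"tz": 15,"wx": 0,"wy": 0,"wz": 0,"gripper": 1},{"tx": 2,"ty": -1,"tz": 30,"wx": 0,"wy": 0,"wz": 0,"gripper": 1},{"tx": 2,"ty": -1,"tz": 43,"wx": 0,"wy": 0,"wz": 0,"gripper": 1},{"tx": 2,"ty": -1,"tz": 52,"wx": 0,"wy": 0,"wz": 0,"gripper": 1},{"tx": 2,"ty": -1,"tz": 56,"wx": 0,"wy": 0,"wz": 0,"gripper": 1}]'

```text
time: 3.08
position: [0.4637, -0.1192, 0.0066]
tool_rot: [3.14, 0.078, 0.0]
ft_force: [-0.7, -0.1, -0.5]
grip_width: 1.0
grip_force: 0.0
```

Call:
jog_arm --increments '[{"tx": 0,"ty": 0,"tz": 0,"wx": 0,"wy": 0,"wz": 0,"gripper": 0},{"tx": 0,"ty": 0,"tz": 0,"wx": 0,"wy": 0,"wz": 0,"gripper": 0},{"tx": 0,"ty": 0,"tz": 0,"wx": 0,"wy": 0,"wz": 0,"gripper": 0},{"tx": 0,"ty": 0,"tz": 0,"wx": 0,"wy": 0,"wz": 0,"gripper": 0},{"tx": 0,"ty": 0,"tz": 0,"wx": 0,"wy": 0,"wz": 0,"gripper": 0}]' --grip_force 60

```text
time: 3.5
position: [0.464, -0.1191, 0.0072]
tool_rot: [3.14, 0.078, 0.002]
ft_force: [-0.3, 0.6, -0.7]
grip_width: 0.704
grip_force: 0.0
```

Call:
jog_arm --increments '[{"tx": 0,"ty": 0,"tz": 0,"wx": 0,"wy": 0,"wz": 0,"gripper": 0},{"tx": 0,"ty": 0,"tz": 0,"wx": 0,"wy": 0,"wz": 0,"gripper": 0},{"tx": 0,"ty": 0,"tz": 0,"wx": 0,"wy": 0,"wz": 0,"gripper": 0},{"tx": 0,"ty": 0,"tz": 0,"wx": 0,"wy": 0,"wz": 0,"gripper": 0},{"tx": 0,"ty": 0,"tz": 0,"wx": 0,"wy": 0,"wz": 0,"gripper": 0}]'

```text
time: 3.92
position: [0.4635, -0.1189, 0.0065]
tool_rot: [3.141, 0.078, -0.0]
ft_force: [-0.2, 0.7, -0.9]
grip_width: 0.325
grip_force: 0.0
```

Call:
jog_arm --increments '[{"tx": 0,"ty": 0,"tz": 0,"wx": 0,"wy": 0,"wz": 0,"gripper": 0},{"tx": 0,"ty": 0,"tz": 0,"wx": 0,"wy": 0,"wz": 0,"gripper": 0},{"tx": 0,"ty": 0,"tz": 0,"wx": 0,"wy": 0,"wz": 0,"gripper": 0},{"tx": 0,"ty": 0,"tz": 0,"wx": 0,"wy": 0,"wz": 0,"gripper": 0},{"tx": 0,"ty": 0,"tz": 0,"wx": 0,"wy": 0,"wz": 0,"gripper": 0}]'

```text
time: 4.33
position: [0.4635, -0.1188, 0.0065]
tool_rot: [-3.141, -0.078, 0.0]
ft_force: [0.3, -0.1, 0.8]
grip_width: 0.129
grip_force: 60.0
```

Call:
jog_arm --increments '[{"tx": 0,"ty": 0,"tz": 0,"wx": 0,"wy": 0,"wz": 0,"gripper": 0},{"tx": 0,"ty": 0,"tz": -15,"wx": 0,"wy": 0,"wz": 0,"gripper": 0},{"tx": 0,"ty": 0,"tz": -40,"wx": 0,"wy": 0,"wz": 0,"gripper": 0},{"tx": 0,"ty": 0,"tz": -70,"wx": 0,"wy": 0,"wz": 0,"gripper": 0},{"tx": 0,"ty": 0,"tz": -100,"wx": 0,"wy": 0,"wz": 0,"gripper": 0}]'

```text
time: 4.75
position: [0.4628, -0.1185, 0.1071]
tool_rot: [-3.14, -0.079, 0.002]
ft_force: [0.4, -0.9, -0.6]
grip_width: 0.128
grip_force: 60.0
```

Call:
jog_arm --increments '[{"tx": 0,"ty": 0,"tz": -37,"wx": 0,"wy": 0,"wz": 0,"gripper": 0},{"tx": 0,"ty": 0,"tz": -75,"wx": 0,"wy": 0,"wz": 0,"gripper": 0},{"tx": 0,"ty": 0,"tz": -112,"wx": 0,"wy": 0,"wz": 0,"gripper": 0},{"tx": 0,"ty": 0,"tz": -150,"wx": 0,"wy": 0,"wz": 0,"gripper": 0},{"tx": 0,"ty": 0,"tz": -185,"wx": 0,"wy": 0,"wz": 0,"gripper": 0}]'

```text
time: 5.17
position: [0.4633, -0.1188, 0.2939]
tool_rot: [3.14, 0.078, 0.002]
ft_force: [1.2, -0.2, -0.5]
grip_width: 0.125
grip_force: 60.0
```

Call:
jog_arm --increments '[{"tx": 8,"ty": 16,"tz": 0,"wx": 0,"wy": 0,"wz": 0.005,"gripper": 0},{"tx": 22,"ty": 35,"tz": 0,"wx": 0,"wy": 0,"wz": 0.01,"gripper": 0},{"tx": 36,"ty": 55,"tz": 0,"wx": 0,"wy": 0,"wz": 0.02,"gripper": 0},{"tx": 48,"ty": 72,"tz": 0,"wx": 0,"wy": 0,"wz": 0.026,"gripper": 0},{"tx": 56,"ty": 81,"tz": 0,"wx": 0,"wy": 0,"wz": 0.026,"gripper": 0}]'

```text
time: 5.58
position: [0.5239, -0.1997, 0.2908]
tool_rot: [3.141, 0.033, -0.001]
ft_force: [0.3, -0.0, -1.0]
grip_width: 0.126
grip_force: 60.0
```

Run:
```python
from h import *
a=img('top','t4.png');b=img('scene','s4.png')
A=cv2.resize(a['color'][110:200,230:330],None,fx=4,fy=4,interpolation=cv2.INTER_CUBIC)
B=cv2.resize(b['color'][110:250,210:310],None,fx=4,fy=4,interpolation=cv2.INTER_CUBIC)
H=np.zeros((560,800,3),np.uint8);H[:360,:400]=A;H[:,400:]=B
cv2.imwrite('pics/c4.png',H)
s=ctrl.get_state();print(s['position'],s['tool_rot'])
for n,d in(('t',a),('s',b)):
  for p in([.5886,-.195,.262],[.5886,-.195,.305],np.array(s['position'])+[.065,.0015,.0135]): print(n,proj(d,p).round(1))
```

```text
[ 0.52379053 -0.19885986  0.29040322] [-3.14032034e+00 -3.36732976e-02  1.52395978e-03]
t [274.2 177.1]
t [274.2 171.7]
t [275.5 171.7]
s [256.2 158. ]
s [255.3 140.2]
s [256.2 140.1]
```

View pics/c4.png

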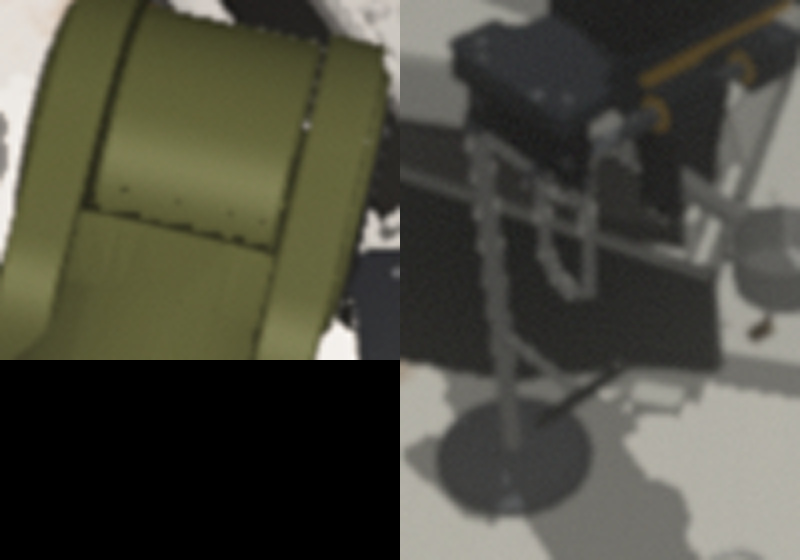

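Call:
jog_arm --increments '[{"tx": 0,"ty": -1,"tz": 10,"wx": 0,"wy": 0,"wz": 0,"gripper": 0},{"tx": 0,"ty": -1,"tz": 20,"wx": 0,"wy": 0,"wz": 0,"gripper": 0},{"tx": 0,"ty": -1,"tz": 30,"wx": 0,"wy": 0,"wz": 0,"gripper": 0},{"tx": 0,"ty": -1,"tz": 38,"wx": 0,"wy": 0,"wz": 0,"gripper": 0},{"tx": 0,"ty": -1,"tz": 45,"wx": 0,"wy": 0,"wz": 0,"gripper": 0}]'

```text
time: 6.1
position: [0.5227, -0.1954, 0.2451]
tool_rot: [-3.141, -0.038, 0.002]
ft_force: [-0.3, 0.8, 0.1]
grip_width: 0.129
grip_force: 60.0
```

Call:
jog_arm --increments '[{"tx": 0,"ty": 0,"tz": 4,"wx": 0,"wy": 0,"wz": 0,"gripper": 0},{"tx": 0,"ty": 0,"tz": 8,"wx": 0,"wy": 0,"wz": 0,"gripper": 0},{"tx": 0,"ty": 0,"tz": 12,"wx": 0,"wy": 0,"wz": 0,"gripper": 0},{"tx": 0,"ty": 0,"tz": 16,"wx": 0,"wy": 0,"wz": 0,"gripper": 0},{"tx": 0,"ty": 0,"tz": 20,"wx": 0,"wy": 0,"wz": 0,"gripper": 0}]'

```text
time: 6.52
position: [0.5241, -0.1963, 0.2269]
tool_rot: [3.14, 0.037, 0.003]
ft_force: [-0.1, -0.3, 0.9]
grip_width: 0.127
grip_force: 60.0
```

Run:
```python
from h import *
b=img('scene','s5.png')
cv2.imwrite('pics/c5.png',cv2.resize(b['color'][120:240,210:310],None,fx=5,fy=5,interpolation=cv2.INTER_CUBIC))
s=ctrl.get_state();print(s['position'],s['ft_force'],s['torque'])
```

```text
[ 0.52344865 -0.19623942  0.22587234] [0.46333417 0.385505   0.29422555] [-0.03487477 -0.11066642  0.01307369]
```

View pics/c5.png

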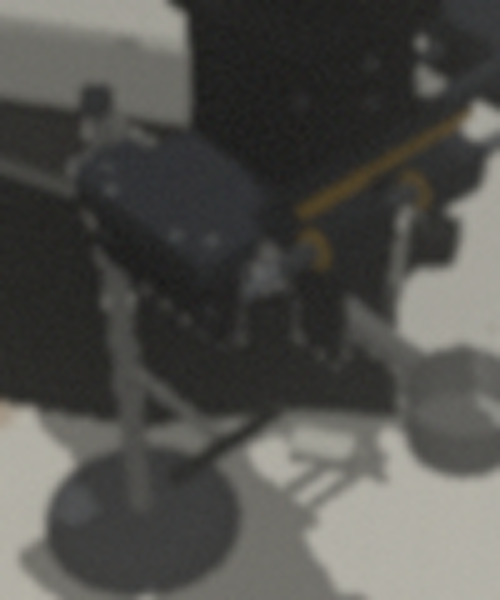

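The hook is hidden behind the gripper body. With the eye about 22 mm below the nose tip, forces stay under 1 N, so the nose isn't blocked. Continue down.

Call:
jog_arm --increments '[{"tx": 0,"ty": 0,"tz": 4,"wx": 0,"wy": 0,"wz": 0,"gripper": 0},{"tx": 0,"ty": 0,"tz": 8,"wx": 0,"wy": 0,"wz": 0,"gripper": 0},{"tx": 0,"ty": 0,"tz": 12,"wx": 0,"wy": 0,"wz": 0,"gripper": 0},{"tx": 0,"ty": 0,"tz": 16,"wx": 0,"wy": 0,"wz": 0,"gripper": 0},{"tx": 0,"ty": 0,"tz": 20,"wx": 0,"wy": 0,"wz": 0,"gripper": 0}]'

```text
time: 6.98
position: [0.523, -0.1959, 0.2056]
tool_rot: [-3.141, -0.037, 0.002]
ft_force: [-0.6, 0.3, 0.1]
grip_width: 0.129
grip_force: 60.0
```

Call:
jog_arm --increments '[{"tx": 0,"ty": 0,"tz": 4,"wx": 0,"wy": 0,"wz": 0,"gripper": 0},{"tx": 0,"ty": 0,"tz": 8,"wx": 0,"wy": 0,"wz": 0,"gripper": 0},{"tx": 0,"ty": 0,"tz": 12,"wx": 0,"wy": 0,"wz": 0,"gripper": 0},{"tx": 0,"ty": 0,"tz": 15,"wx": 0,"wy": 0,"wz": 0,"gripper": 0},{"tx": 0,"ty": 0,"tz": 18,"wx": 0,"wy": 0,"wz": 0,"gripper": 0}]'

```text
time: 7.4
position: [0.5234, -0.196, 0.1881]
tool_rot: [-3.141, -0.037, 0.0]
ft_force: [0.3, -0.0, -0.4]
grip_width: 0.131
grip_force: 60.0
```

Run:
```python
from h import *
b=img('scene','s6.png')
cv2.imwrite('pics/c6.png',cv2.resize(b['color'][120:240,210:310],None,fx=5,fy=5,interpolation=cv2.INTER_CUBIC))
s=ctrl.get_state();print(s['position'],s['ft_force'],s['torque'])
```

```text
[ 0.52308118 -0.19587014  0.18756643] [ 0.11365206  0.72667123 -1.12560004] [ 0.05607742 -0.01990877  0.00856856]
```

View pics/c6.png

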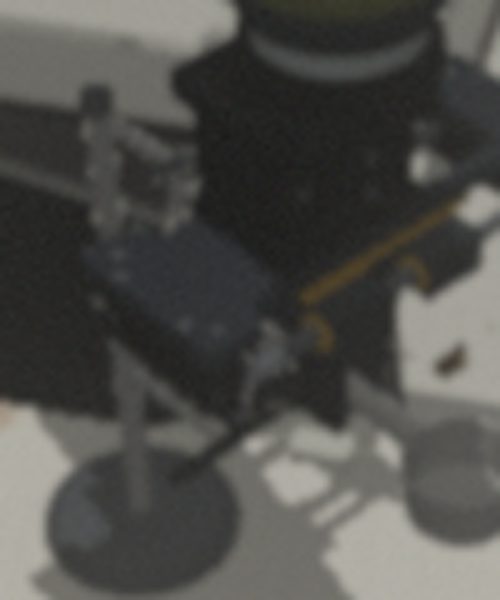

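Call:
jog_arm --increments '[{"tx": 0,"ty": 0,"tz": 2,"wx": 0,"wy": 0,"wz": 0,"gripper": 0},{"tx": 0,"ty": 0,"tz": 4,"wx": 0,"wy": 0,"wz": 0,"gripper": 0},{"tx": 0,"ty": 0,"tz": 5,"wx": 0,"wy": 0,"wz": 0,"gripper": 0},{"tx": 0,"ty": 0,"tz": 5,"wx": 0,"wy": 0,"wz": 0,"gripper": 0},{"tx": 0,"ty": 0,"tz": 5,"wx": 0,"wy": 0,"wz": 0,"gripper": 0}]'

```text
time: 7.87
position: [0.5235, -0.196, 0.1836]
tool_rot: [3.141, 0.037, 0.0]
ft_force: [0.2, -0.0, -0.9]
grip_width: 0.129
grip_force: 60.0
```

Run:
```python
from h import *
F=[]
for i in range(4):
    vision.get_image('scene'); s=ctrl.get_state();F.append(np.r_[s['ft_force'],s['torque']])
print(np.mean(F,0).round(2),s['position'])
print(vision.spot_in('scene','gate'))
```

```text
[ 0.31  0.09 -0.82  0.02 -0.01 -0.02] [ 0.52353755 -0.1960552   0.18368024]
[]
```

Net force is just the scoop's weight (−0.8 N), so the rim is past the gate. Release.

Call:
jog_arm --increments '[{"tx": 0,"ty": 0,"tz": 0,"wx": 0,"wy": 0,"wz": 0,"gripper": 0.6},{"tx": 0,"ty": 0,"tz": 0,"wx": 0,"wy": 0,"wz": 0,"gripper": 0.6},{"tx": 0,"ty": 0,"tz": 0,"wx": 0,"wy": 0,"wz": 0,"gripper": 0.6},{"tx": 0,"ty": 0,"tz": 0,"wx": 0,"wy": 0,"wz": 0,"gripper": 0.6},{"tx": 0,"ty": 0,"tz": 0,"wx": 0,"wy": 0,"wz": 0,"gripper": 0.6}]'

```text
time: 8.53
position: [0.5235, -0.1961, 0.1836]
tool_rot: [3.141, 0.037, 0.0]
ft_force: [-0.3, 0.5, -0.1]
grip_width: 0.419
grip_force: 0.0
```

Call:
jog_arm --increments '[{"tx": 0,"ty": 0,"tz": 0,"wx": 0,"wy": 0,"wz": 0,"gripper": 0.6},{"tx": 0,"ty": 0,"tz": 0,"wx": 0,"wy": 0,"wz": 0,"gripper": 0.6},{"tx": 0,"ty": 0,"tz": 0,"wx": 0,"wy": 0,"wz": 0,"gripper": 0.6},{"tx": 0,"ty": 0,"tz": 0,"wx": 0,"wy": 0,"wz": 0,"gripper": 0.6},{"tx": 0,"ty": 0,"tz": 0,"wx": 0,"wy": 0,"wz": 0,"gripper": 0.6}]'

```text
time: 8.95
position: [0.5234, -0.196, 0.1835]
tool_rot: [3.141, 0.037, -0.0]
ft_force: [0.3, -0.1, -0.5]
grip_width: 0.599
grip_force: 0.0
```

Call:
jog_arm --increments '[{"tx": -10,"ty": 0,"tz": 0,"wx": 0,"wy": 0,"wz": 0,"gripper": 0.6},{"tx": -20,"ty": 0,"tz": -20,"wx": 0,"wy": 0,"wz": 0,"gripper": 0.6},{"tx": -25,"ty": 0,"tz": -50,"wx": 0,"wy": 0,"wz": 0,"gripper": 0.6},{"tx": -30,"ty": 0,"tz": -80,"wx": 0,"wy": 0,"wz": 0,"gripper": 0.6},{"tx": -30,"ty": 0,"tz": -110,"wx": 0,"wy": 0,"wz": 0,"gripper": 0.6}]'

```text
time: 9.37
position: [0.4916, -0.1968, 0.2947]
tool_rot: [3.141, 0.036, -0.002]
ft_force: [0.8, -0.2, 0.2]
grip_width: 0.6
grip_force: 0.0
```

Call:
jog_arm --increments '[{"tx": -10,"ty": 0,"tz": 0,"wx": 0,"wy": 0,"wz": 0,"gripper": 0.6},{"tx": -20,"ty": 20,"tz": 0,"wx": 0,"wy": 0,"wz": 0,"gripper": 0.6},{"tx": -30,"ty": 50,"tz": 0,"wx": 0,"wy": 0,"wz": 0,"gripper": 0.6},{"tx": -40,"ty": 85,"tz": 0,"wx": 0,"wy": 0,"wz": 0,"gripper": 0.6},{"tx": -50,"ty": 115,"tz": 0,"wx": 0,"wy": 0,"wz": 0,"gripper": 0.6}]'

```text
time: 9.78
position: [0.4448, -0.3146, 0.2937]
tool_rot: [3.14, 0.037, -0.0]
ft_force: [-0.6, -0.2, -0.2]
grip_width: 0.596
grip_force: 0.0
```

Run:
```python
from h import *
for i in range(70): b=vision.get_image('scene')
b=img('scene','s7.png');a=img('top','t7.png')
B=cv2.resize(b['color'][120:290,210:345],None,fx=3.5,fy=3.5,interpolation=cv2.INTER_CUBIC)[:595,:470]
A=cv2.resize(a['color'][110:300,215:325],None,fx=3,fy=3,interpolation=cv2.INTER_CUBIC)[:595,:330]
H=np.zeros((600,800,3),np.uint8);H[:A.shape[0],:330]=A;H[:B.shape[0],330:330+B.shape[1]]=B
cv2.imwrite('pics/c7.png',H);s=ctrl.get_state();print(s['time'],s['position'])
```

```text
13.3833 [ 0.44622762 -0.31284377  0.2935668 ]
```

View pics/c7.png

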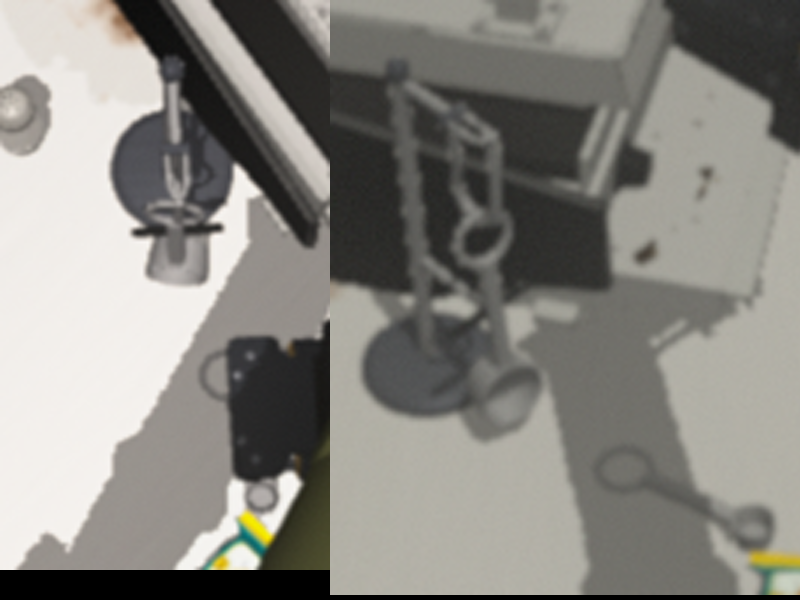

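The scoop hangs from the U with its eye at about (485,240) in the crop, leaning on the rest bar. The gate is shut above it, the small scoop hasn't moved, and the robot is clear. Wait a little longer for it to settle, then hand in.

Run:
```python
from h import *
p=vision.get_image('scene')['color'].astype(int)
for i in range(50): b=vision.get_image('scene')
print(abs(b['color'].astype(int)-p)[170:260,240:290].mean())
print(ctrl.close_job())
```

```text
1.154
the job is handed in; nothing more can be done
None
```

The large scoop is hanging from the snap hook, the gate is shut above it and the small scoop is where it lay; the job is handed in, though the hand-in returned no verdict and I did not directly measure the gate's opening angle.

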